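# Slide the carrier plate out of its draining tray and load the scanner nest

## Robot

A 6-joint arm with a two-finger parallel gripper is mounted at the origin on a cart in front of the work surface, level with it; the furniture and walls round the work are solid. World frame = base frame: x ahead of the robot, y to its left, z up, the work surface at z = 0. Lengths are in m, angles in rad, forces in N, time in s.
With the tool pointing down it reaches from about 0.375 to 0.975 m from the base axis. Payload 3.8 kg.
Tool frame: the origin (TCP) lies on the centre line of the jaws, within the pads' length; the fingertips stand 14 mm ahead of it and the grasp point (between the pads) lies 5 mm behind it; z points along the fingers, y is the line along which they close (so a half turn about z gives the same grasp; the last joint's range is limited). The gripper opens to 85 mm and grips with 20 to 120 N. Pads are 22 mm wide; open, the fingers measure 114 mm over their backs; the gripper's body (76 mm by 85 mm) begins 54 mm behind the grasp point. The pads swing forward as they close: fully open they stand 13 mm farther back than shut.
Start: joints at [1.175, 0.264, 1.604, -0, 1.274, -0.037], TCP at [0.237, 0.632, 0.245] pointing down, gripper open.
Joint ranges: [-2.63, 2.63], [-0.94, 2.18], [0.31, 2.57], [-1.31, 4.45], [0, 2.66], [-2.55, 2.55]. Speed limits (rad/s): [2.57, 2.57, 3.14, 3.14, 3.14, 3.14].

## Interface

Orientations are given as a rotation vector (axis times angle).
In Python, from workcell import bot, eyes, spot_in gives the robot as it stands.
- The arm moves only by the tool carry_out, never from a script. Its argument "series" is text: rows parted by semicolons, each of 4 numbers parted by spaces: the shift along the world's x, y, z in m, then the turn about the world's z in degrees. In form: tx ty tz roll; .... A call has 1 to 20 rows; each row shifts and turns the commanded pose from where the row before left it; what a row does not reach is not made up. A row lasts 1/8 s, in which the tool goes at most 62.5 mm and 10.7 degrees, less where a joint would pass 70% of its speed; a pose out of reach is approached as far as the arm can. A call is refused whole if a number of a shift passes 0.0625 or a number of a turn 10.7, either way. A call with a gripper value outside its range is refused whole. "jaw" is the gripper command: -1 is shut, 1 is fully open, values between are in proportion, set as the call begins (left out, the last holds). The fingers move at their own pace and stop on an object; "grip_force" is the grip in N (left out, the last holds). Time passes only in rows, so rows that do not move let the fingers close. It gives the time, the measured TCP pose, the force, the opening and the grip force at its end, in the units of the state.
- bot.read_state(): the state, without advancing time (a new reading comes with each control period).
- eyes.read_camera(name): name is "scene" or "top" or "wrist"; returns (picture, depth): 384x512x3 uint8, blue, green, red; 384x512 float32, m along the optical axis (not along the pixel's ray), 0 where there is no reading.
- eyes.get_calibration(name): a dict with "K" (3x3 intrinsics, pixels), "distortion" ([k1, k2, p1, p2, k3] as OpenCV has them; the pictures are not rectified), "position" and "rotation" of the camera in the world; the wrist camera has in their place "T_tool_cam" (4x4, takes a point from camera to tool coordinates, whose origin is the TCP and whose axes are the flange's). Camera axes: x right, y down, z forward; pixel columns grow to the right and rows downward; lengths in m; the calibration is good to about 2 mm. A picture is of the moment at which its call begins: read the wrist's pose just before it. get_calibration takes no time and is no camera call.
- bot.finish_job(): hands the job in; it is judged then, once.
Trained networks look in the newest picture that a camera, given by its name, has taken for a name from the list of things; names that differ only in an ending like _2 or _b are one class to them, and where a whole thing is asked for, a point or a joint stands for the part that bears it (a point fixed in the world has none). Each returns a list of dicts, best first, with "score" (0 to 1); they miss things now and then, are a little off and sometimes report something else, mostly with a low value. They report only what shows in the picture. A call takes as long as a camera call. They do not tell look-alikes from the thing itself.
- spot_in(camera, target): "rect" ([centre column, centre row, width, height] in pixels, round what is visible of it).
The state is a dict: "time": time; "q": joint angles; "joint_vel": joint speeds; "joint_torque": joint torques, N m; "tool_pos": TCP position; "tcp_rot": TCP orientation; "wrist_force": force on the tool from outside, world axes, zero at the start; "torque": the same for the moment, N m; "width": opening from 0.0 (shut) to 1.0 (fully open); "grip_force": force on a finger pad.
Only numpy, scipy, OpenCV 4.12 (cv2) and the standard library are available. Lean on these libraries where they do the work, as an engineer would, in place of code of your own. Each camera call takes 0.05 s, during which the arm holds its last target. There are 200 camera calls.

## Task

Slide the flat carrier plate along its draining tray until its notched end hangs well out over the open mouth, grip it by that overhanging end, lift it away, lay it flat on the bench top and let go. Then take it again across its middle and seat it fully home, flat and released, in the scanner nest on the bench, with its notch over the nest's key. Do not shift the timer, the jar, the beaker or the bottle.

Things in the scene. Friction and masses are not known exactly. Their poses are not given: they have to be found in the camera images.
- plate: Loose aluminium plate with white coated top, 130 x 60 x 6 mm, 90 to 180 g. Origin: centre of its underside; x along its length (ends at -65 and +65 mm), y across, z up. The -x end has a notch 26 mm wide, 14 mm deep. Starts flat in the tray, x axis within 4 degrees of the tray's, notched end 8 to 38 mm inside the mouth. Slides (friction 0.5 to 0.7); tips off if more than half hangs out.
- plate_notch (a point): Point in the middle of the plate's notch, 58 mm from the plate's centre along its -x, at half its thickness.
- tray: Fixed steel draining tray on legs. Origin: on the bench under it; x along it, z up. Inner floor at height 50 mm, 78 mm wide, from the open mouth at x = -110 mm to the back wall at x = +105 mm (47 mm or more is free behind the plate). Lips 3 mm thick stand 14 mm above the floor on both sides and at the back, too near for fingers beside the plate; none at the mouth.
- nest: Fixed grey scanner nest, 158 x 84 x 22 mm. Origin: centre of its underside; x along it, z up. Recess 138 x 68 mm, floor at height 12 mm, rim 10 mm above it. Midway along both long sides rim and base are cut away for 64 mm, down to the bench (base there 44 mm wide), for fingers that hold the plate's middle. Seated: plate origin 12 mm above the nest's, plate x axis along the nest's x axis.
- nest_key (a point): Tip of the nest's steel key, 16 mm wide and 9 mm high, which runs from the recess's -x end wall to x = -58 mm. The plate's notch point lies here when the plate is seated; the wrong way round the plate would ride on the key.
- timer: Loose white timer lying on the bench, 66 x 66 x 19 mm, origin centre of its underside. Bystander.
- jar: Loose clear jar with blue lid, 63 mm across, 70 mm high, origin centre of its underside. Bystander.
- beaker: Loose glass beaker, 72 x 77 mm, 93 mm high, origin centre of its underside. Bystander.
- bottle: Loose white reagent bottle with orange cap, 69 mm across, 131 mm high, standing beside the tray, origin centre of its underside. Bystander.
There are look-alikes about, which are no part of the job. Of the things shaped like the plate, the aluminium one is meant.

How it is judged:
On the way, in this order (a step that is already met when the one before it is completed fails the run):
1. the plate lies flat on the tray's floor with at least 30 mm of it hanging out over the mouth (x of plate in the frame of tray between -0.114 and -0.075 m and z of plate in the frame of tray between 0.046 and 0.054 m and angle between plate's own z axis and vertical below 0.06 rad), for 0.2 s.
2. the plate lies flat on the bench top, let go (height (world z) of plate between -0.004 and 0.006 m and angle between plate's own z axis and vertical below 0.06 rad and contact force between the fingers and plate below 0.1 N and linear speed of plate below 0.02 m/s), for 0.2 s.
At the end, for the whole second after the job is handed in: The plate lies flat (within 0.03 rad) and at rest on the floor of the nest's recess (origin within 8 mm along and 6 mm across the nest, at most 2.5 mm above the floor), its notch within 12 mm of the key's tip (x of plate in the frame of nest between -0.008 and 0.008 m and y of plate in the frame of nest between -0.006 and 0.006 m and z of plate in the frame of nest between 0.009 and 0.0145 m and horizontal distance between plate_notch and nest_key below 0.012 m and angle between plate's own z axis and vertical below 0.03 rad and linear speed of plate below 0.01 m/s); the robot touches nothing.
It fails at once if the timer is shifted by more than 20 mm or knocked over (distance of timer from where it was at the start of the episode above 0.02 m or angle between timer's own z axis and vertical above 0.3 rad).
It fails at once if the jar is shifted by more than 20 mm or knocked over (distance of jar from where it was at the start of the episode above 0.02 m or angle between jar's own z axis and vertical above 0.3 rad).
It fails at once if the beaker is shifted by more than 20 mm or knocked over (distance of beaker from where it was at the start of the episode above 0.02 m or angle between beaker's own z axis and vertical above 0.3 rad).
It fails at once if the bottle is shifted by more than 20 mm or knocked over (distance of bottle from where it was at the start of the episode above 0.02 m or angle between bottle's own z axis and vertical above 0.3 rad).
It also fails if it takes over 72 s, if anything falls off the work surface, if the arm or the gripper's body presses on something with over 40 N, if the wrist force passes 120 N, or if a joint passes its speed limit or range.

## Working session

There is one attempt and no reset: what is moved stays moved. The work goes in short steps, Python scripts to look and compute and a tool call to move; the robot and the scene stay as the last step left them, time stands still between calls to the robot, and variables do not carry over. Pictures are saved under pics/ and viewed, at most 10 in all, crops included, and the job is handed in when it is done.

Besides the shell and the picture viewer there is one more tool, called after "Call:" as name(argument=value, ...) on one line, values as JSON. carry_out: Moves the arm, as the interface text tells. Its arguments: {"type":"object","properties":{"series":{"type":"string"},"jaw":{"type":"number"},"grip_force":{"type":"number"}},"required":["series"]}

```bash
mkdir -p pics
cat > h.py <<'E'
import numpy as np, cv2
from workcell import bot, eyes, spot_in
from scipy.spatial.transform import Rotation as R
def look(name, save=None):
    s=bot.read_state(); im,d=eyes.read_camera(name); c=eyes.get_calibration(name)
    if 'T_tool_cam' in c:
        T=np.eye(4);T[:3,:3]=R.from_rotvec(s['tcp_rot']).as_matrix();T[:3,3]=s['tool_pos'];T=T@np.array(c['T_tool_cam'])
    else:
        T=np.eye(4);r=np.array(c['rotation'])
        T[:3,:3]=r if r.shape==(3,3) else R.from_rotvec(r).as_matrix();T[:3,3]=c['position']
    if save: cv2.imwrite('pics/'+save+'.png',im)
    return im,d,c,T
def cloud(d,c,T):
    h,w=d.shape;u,v=np.meshgrid(np.arange(w),np.arange(h))
    p=cv2.undistortPoints(np.stack([u,v],-1).reshape(-1,1,2).astype(np.float64),np.array(c['K']),np.array(c['distortion'])).reshape(h,w,2)
    P=np.concatenate([p,np.ones((h,w,1))],-1)*d[...,None]
    return P@T[:3,:3].T+T[:3,3]
def ray(uv,z,c,T):
    p=cv2.undistortPoints(np.array(uv,float).reshape(-1,1,2),np.array(c['K']),np.array(c['distortion'])).reshape(-1,2)
    r=np.c_[p,np.ones(len(p))]@T[:3,:3].T
    return T[:3,3]+r*((z-T[2,3])/r[:,2])[:,None]
E
python3 - <<'E'
from h import *
print(bot.read_state())
a=look('top'); b=look('scene')
cv2.imwrite('pics/a.png',cv2.resize(a[0],(800,600)))
cv2.imwrite('pics/b.png',cv2.resize(b[0],(800,600)))
P=cloud(*a[1:]);np.save('topP.npy',P)
for n in ['plate','tray','nest','timer','jar','beaker','bottle']:
    for cam in ['top']:
        for r in spot_in(cam,n)[:3]:
            u,v=map(int,r['rect'][:2]); print(n,round(r['score'],2),np.round(r['rect']),P[v,u].round(3))
print(a[3])
E
```

```text
{'time': 0.0, 'q': array([ 1.17509094e+00,  2.64751385e-01,  1.60537380e+00, -4.71717249e-05,
        1.27371981e+00, -3.69074625e-02]), 'joint_vel': array([-0.001532  ,  0.0009007 ,  0.00116135, -0.00058773,  0.00091103,
       -0.00049898]), 'joint_torque': array([ 1.42747816e-03, -5.15112054e+01, -3.67314148e+01,  1.14926029e-04,
        1.28049802e-02, -3.93861669e-06]), 'tool_pos': array([0.23677351, 0.6313555 , 0.24396331]), 'tcp_rot': array([-0.56048002, -3.09074329,  0.00347024]), 'wrist_force': array([0.0711803 , 1.08036219, 0.53004935]), 'torque': array([ 0.02518158, -0.00614431, -0.00195345]), 'grip_force': 0.0, 'width': 1.0008423819029455}
plate 0.91 [172. 195.  56.  40.] [0.558 0.2   0.056]
plate 0.69 [163. 262.  47.  40.] [0.373 0.23  0.005]
tray 0.62 [163. 193.  89.  64.] [0.563 0.224 0.055]
nest 0.68 [323. 214.  48.  59.] [ 0.507 -0.214  0.01 ]
nest 0.3 [170. 196.  53.  40.] [0.555 0.205 0.058]
timer 0.78 [247. 217.  30.  26.] [ 0.498 -0.001  0.017]
jar 0.92 [254. 127.  28.  27.] [ 0.738 -0.019  0.07 ]
beaker 0.79 [362. 150.  32.  31.] [ 0.694 -0.331  0.001]
bottle 0.75 [189. 146.  32.  28.] [0.674 0.148 0.133]
[[ 0.00336677 -0.99526955  0.09709367  0.47371382]
 [-0.99991522 -0.00457193 -0.01219252  0.00658099]
 [ 0.01257875 -0.09704439 -0.99520056  1.04115333]
 [ 0.          0.          0.          1.        ]]
```

View pics/a.png

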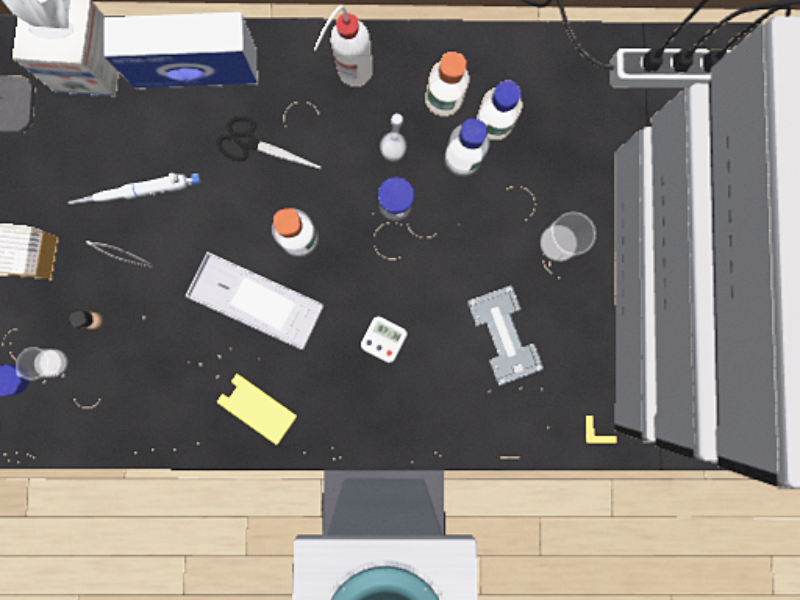

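View pics/b.png

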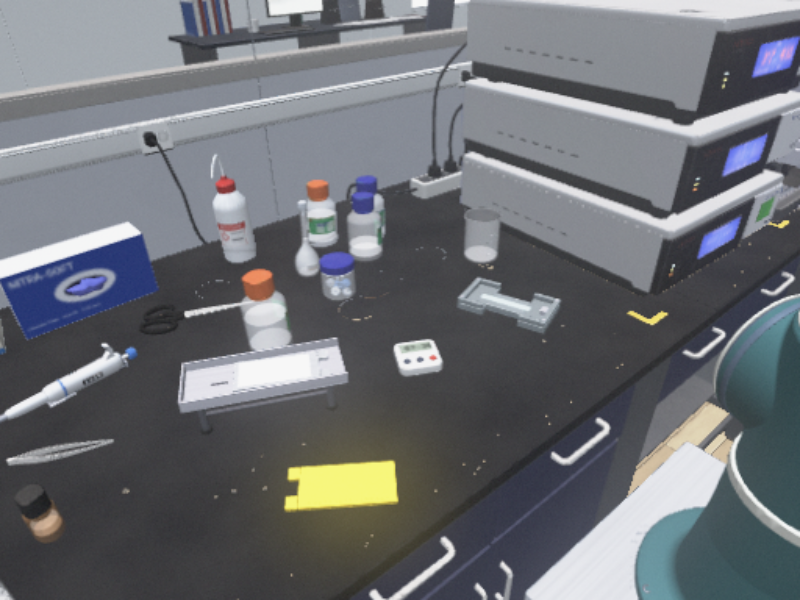

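Run:
```python
from h import *
a=look('top'); b=look('scene')
c1=cv2.resize(a[0][155:230,112:214],None,fx=4,fy=4,interpolation=2)
c2=cv2.resize(a[0][178:250,290:356],None,fx=4,fy=4,interpolation=2)
c3=cv2.resize(b[0][210:280,110:230],None,fx=4,fy=4,interpolation=2)
o=np.zeros((590,800,3),np.uint8);o[:300,:408]=c1;o[:288,420:684]=c2;o[305:585,:480]=c3
cv2.imwrite('pics/c.png',o)
P=cloud(*a[1:])
# tray & nest points
for nm,(v0,v1,u0,u1),lo,hi in [('tray',(155,230,112,214),.045,.075),('nest',(178,250,290,356),.006,.03),('timer',(195,240,225,270),.01,.03)]:
    Q=P[v0:v1,u0:u1].reshape(-1,3);Q=Q[(Q[:,2]>lo)&(Q[:,2]<hi)]
    (cx,cy),wh,an=cv2.minAreaRect(Q[:,:2].astype(np.float32));print(nm,len(Q),cx,cy,wh,an,cv2.boxPoints(((cx,cy),wh,an)).round(3).tolist())
```

```text
tray 2640 0.6046378016471863 0.20700545608997345 (0.2184230089187622, 0.173678919672966) 65.83724212646484 [[0.48100000619888306, 0.14300000667572021], [0.6389999985694885, 0.07199999690055847], [0.7289999723434448, 0.2709999978542328], [0.5699999928474426, 0.34200000762939453]]
nest 1418 0.508124828338623 -0.210679829120636 (0.15806429088115692, 0.08436694741249084) 20.031795501708984 [[0.4189999997615814, -0.1979999989271164], [0.4480000138282776, -0.2770000100135803], [0.597000002861023, -0.22300000488758087], [0.5680000185966492, -0.14399999380111694]]
timer 548 0.4997267425060272 0.00481143593788147 (0.06491295248270035, 0.06461983174085617) 63.696067810058594 [[0.4560000002384186, -0.009999999776482582], [0.5139999985694885, -0.039000000804662704], [0.5429999828338623, 0.019999999552965164], [0.48500001430511475, 0.04800000041723251]]
```

View pics/c.png

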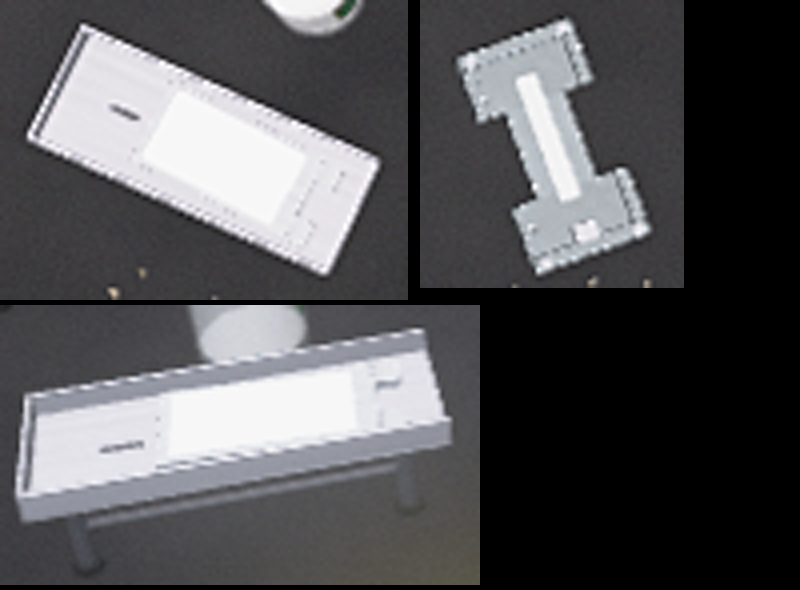

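Run:
```python
from h import *
im,d,c,T=look('top')
P=cloud(d,c,T)
px=lambda u,v:(112+u/4,155+v/4)
print('tray rim corners',ray([px(85,25),px(28,137)],.064,c,T).round(3).tolist(),'mouth',ray([px(380,160),px(328,273)],.057,c,T).round(3).tolist())
g=im.min(2); m=np.zeros_like(g);m[155:230,112:214]=(g[155:230,112:214]>235)
m=cv2.morphologyEx(m,cv2.MORPH_OPEN,np.ones((5,5),np.uint8))
n,l,s,_=cv2.connectedComponentsWithStats(m);k=1+s[1:,4].argmax();v,u=np.nonzero(l==k)
W=ray(np.c_[u,v],.056,c,T)[:,:2].astype(np.float32);print('plate white',len(W),cv2.minAreaRect(W))
im,d,c,T=look('scene');print('bottle');spot=spot_in('scene','bottle');
for r in spot[:3]: print(r, cloud(d,c,T)[int(r['rect'][1]),int(r['rect'][0])])
Q=P.reshape(-1,3);q=Q[(Q[:,2]>.09)&(Q[:,2]<.14)&(abs(Q[:,0]-.67)<.06)&(abs(Q[:,1]-.15)<.06)];print(q.mean(0),q.min(0),q.max(0))
print(eyes.get_calibration('wrist'))
```

```text
tray rim corners [[0.644, 0.304, 0.064], [0.569, 0.339, 0.064]] mouth [[0.555, 0.106, 0.057], [0.48, 0.14, 0.057]]
plate white 730 ((0.5571500062942505, 0.2116461843252182), (0.0999755784869194, 0.055326949805021286), 62.54350280761719)
bottle
{'rect': [170.1, 198.3, 35.3, 49.5], 'score': 0.71} [0.65151686 0.16920714 0.09016752]
[0.68032114 0.15757572 0.11841655] [0.65640959 0.13074639 0.09008015] [0.71025035 0.18547125 0.13442898]
{'K': array([[279.48175437,   0.        , 255.22699172],
       [  0.        , 279.48175437, 190.33905257],
       [  0.        ,   0.        ,   1.        ]]), 'distortion': array([0.01386143, 0.        , 0.        , 0.        , 0.        ]), 'T_tool_cam': array([[-1.15290231e-03, -9.58590807e-01, -2.84784718e-01,
         7.14873726e-02],
       [ 9.99999316e-01, -1.16180029e-03, -1.37684511e-04,
        -8.17425159e-04],
       [-1.98879861e-04, -2.84784682e-01,  9.58591490e-01,
        -1.27717312e-01],
       [ 0.00000000e+00,  0.00000000e+00,  0.00000000e+00,
         1.00000000e+00]])}
```

Call:
carry_out(series="0.03 -0.05 0.02 -10.6;0.04 -0.05 0.02 -10.6;0.04 -0.05 0.02 -10.6;0.04 -0.05 0.01 -10.6;0.04 -0.05 0 -10.6;0.04 -0.05 0 -10.6;0.04 -0.05 0 -10.6;0.02 -0.04 0 -10.6;0 0 0 -10;0 0 0 0;0 0 0 0")

```text
time: 2.08
tool_pos: [0.5171, 0.2546, 0.3123]
tcp_rot: [-2.652, -1.684, -0.0]
wrist_force: [-0.2, 0.1, -1.3]
width: 1.0
grip_force: 0.0
```

Run:
```python
from h import *
im,d,c,T=look('wrist')
cv2.imwrite('pics/d.png',cv2.resize(im,(800,600)))
P=cloud(d,c,T);z=P[...,2]
print(np.percentile(z[z>-.1],[5,25,50,75,95]).round(3))
np.savez('w1.npz',im=im,d=d,T=T)
```

```text
[-0.003 -0.002 -0.001  0.128  0.386]
```

View pics/d.png

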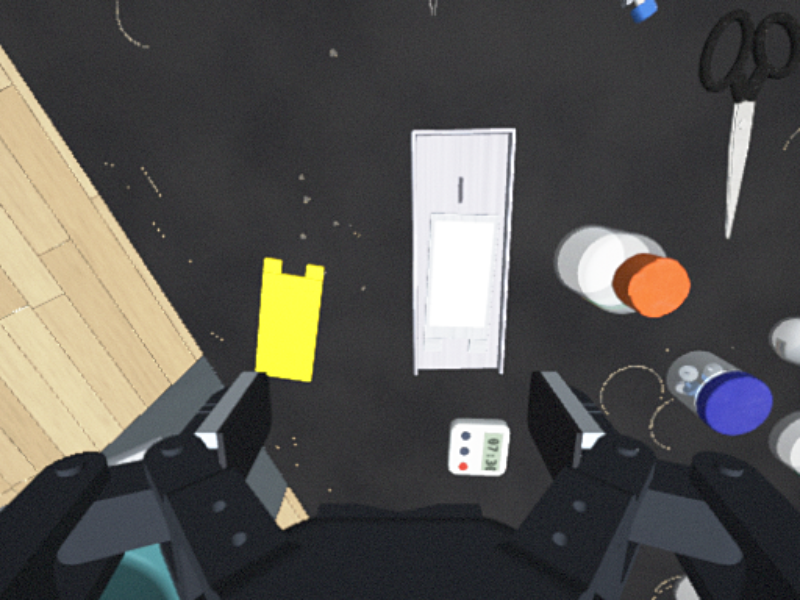

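```bash
cat >> h.py <<'E'
def ortho(im,c,T,ctr,yaw,z,hx,hy,s=3000):
    # image: col along +x(yaw), row along -y
    nx,ny=int(2*hx*s),int(2*hy*s)
    gx,gy=np.meshgrid((np.arange(nx)/s-hx),(hy-np.arange(ny)/s))
    ca,sa=np.cos(yaw),np.sin(yaw)
    W=np.stack([ctr[0]+ca*gx-sa*gy,ctr[1]+sa*gx+ca*gy,np.full_like(gx,z)],-1).reshape(-1,3)
    Ti=np.linalg.inv(T);C=W@Ti[:3,:3].T+Ti[:3,3]
    uv=cv2.projectPoints(C,np.zeros(3),np.zeros(3),np.array(c['K']),np.array(c['distortion']))[0].reshape(ny,nx,2).astype(np.float32)
    return cv2.remap(im,uv,None,cv2.INTER_CUBIC)
E
python3 - <<'E'
from h import *
f=np.load('w1.npz');c=eyes.get_calibration('wrist');im,T=f['im'],f['T']
s=640/512*1.25
k=512/800
print('rim back corners',ray(np.array([[412,131],[515,131]])*k,.064,c,T).round(4).tolist(),'mouth',ray(np.array([[415,374],[502,373]])*k,.06,c,T).round(4).tolist())
o=ortho(im,c,T,(0.562,0.2225),np.radians(65.2),.056,.13,.055)
o=cv2.convertScaleAbs(o,alpha=1.0);g=o.astype(float);g=np.clip((g-150)*2.4,0,255).astype(np.uint8)
cv2.imwrite('pics/e.png',g)
E
```

```text
rim back corners [[0.5703, 0.3401, 0.064], [0.6453, 0.3047, 0.064]] mouth [[0.4821, 0.1414, 0.06], [0.5577, 0.107, 0.06]]
```

View pics/e.png

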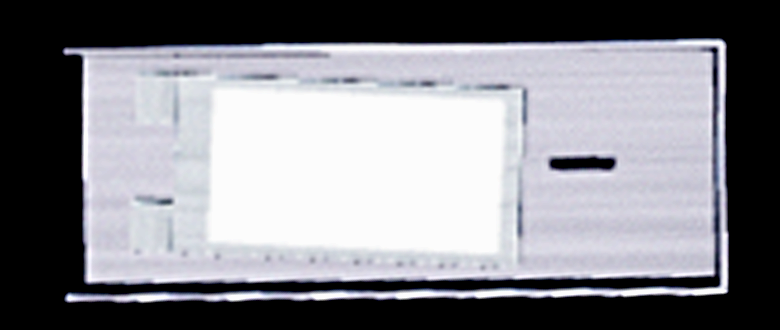

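Call:
carry_out(series="0.03 0.013 0 1;0.03 0.013 -0.03 0;0.019 0.011 -0.05 0;0 0 -0.06 0;0 0 -0.06 0;0 0 -0.02 0;0 0 0 0;0 0 0 0", jaw=-1, grip_force=20)

```text
time: 3.12
tool_pos: [0.5984, 0.2924, 0.0955]
tcp_rot: [2.639, 1.703, 0.008]
wrist_force: [-0.1, 0.7, 0.2]
width: 0.001
grip_force: 0.0
```

Call:
carry_out(series="-0.002 -0.001 -0.02 0;0 0 -0.0095 0;0 0 0 0;0 0 0 0")

```text
time: 3.62
tool_pos: [0.5945, 0.2903, 0.0641]
tcp_rot: [2.64, 1.703, 0.001]
wrist_force: [-3.6, -0.2, 7.2]
width: 0.003
grip_force: 3.9
```

Call:
carry_out(series="0 0 0.003 0;0 0 0 0;-0.003 -0.0065 0 0;-0.003 -0.0065 0 0;-0.003 -0.0065 0 0;-0.003 -0.0065 0 0;-0.003 -0.0065 0 0;-0.003 -0.0065 0 0;-0.003 -0.0065 0 0;-0.003 -0.0065 0 0;-0.003 -0.0065 0 0;-0.003 -0.0065 0 0;-0.003 -0.0065 0 0;-0.0015 -0.0065 0 0;-0.001 -0.005 0 0;0 0 0 0")

```text
time: 5.62
tool_pos: [0.5587, 0.2067, 0.0657]
tcp_rot: [2.64, 1.702, -0.001]
wrist_force: [-0.7, 0.6, 0.4]
width: 0.004
grip_force: 0.0
```

Call:
carry_out(series="0.002 0.005 0 0;0.002 0.005 0.02 0;0 0 0.06 0;0 0 0.06 0;0 0 0.05 0;0 0 0 0;0 0 0 0", jaw=1)

```text
time: 6.5
tool_pos: [0.5626, 0.2175, 0.2554]
tcp_rot: [-2.64, -1.703, 0.0]
wrist_force: [-1.0, -0.0, -0.0]
width: 1.002
grip_force: 0.0
```

Run:
```python
from h import *
im,d,c,T=look('wrist')
O=(.5647,.2254);yaw=np.radians(65.9);u=np.array([np.cos(yaw),np.sin(yaw)])
o=ortho(im,c,T,np.array(O)-.06*u,yaw,.056,.13,.055)
g=np.clip((o.astype(float)-110)*1.8,0,255).astype(np.uint8)
cv2.imwrite('pics/f.png',g);print(bot.read_state()['tool_pos'])
```

```text
[0.56191436 0.21718361 0.25408192]
```

View pics/f.png

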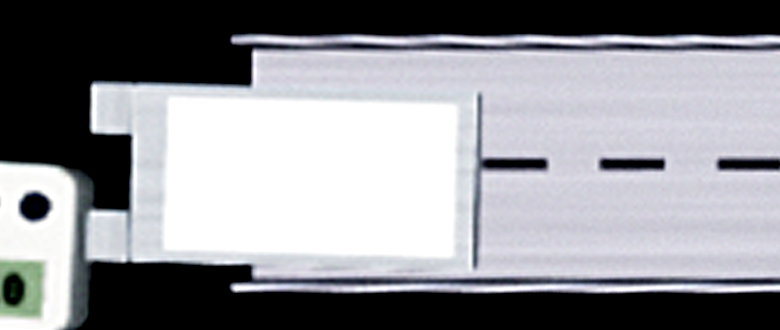

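Call:
carry_out(series="-0.02 -0.05 -0.02 -1;-0.02 -0.05 -0.04 0;-0.0095 -0.0145 -0.04 0;0 0 -0.04 0;0 0 0 0;0 0 0 0", grip_force=100)

```text
time: 7.3
tool_pos: [0.5147, 0.1063, 0.1185]
tcp_rot: [-2.654, -1.68, 0.001]
wrist_force: [0.6, -0.2, -0.0]
width: 0.998
grip_force: 0.0
```

Call:
carry_out(series="-0.002 -0.003 -0.03 0;0 0 -0.03 0;0 0 -0.0065 0;0 0 0 0;0 0 0 0;0 0 0 0")

```text
time: 8.05
tool_pos: [0.5138, 0.1033, 0.0533]
tcp_rot: [2.654, 1.679, 0.004]
wrist_force: [0.5, -0.4, 0.7]
width: 0.999
grip_force: 0.0
```

Call:
carry_out(series="0 0 0 0;0 0 0 0;0 0 0 0;0 0 0 0;0 0 0 0;0 0 0 0;0 0 0 0;0 0 0 0", jaw=-1, grip_force=60)

```text
time: 9.05
tool_pos: [0.5129, 0.1031, 0.0527]
tcp_rot: [2.655, 1.68, 0.001]
wrist_force: [-2.3, -1.1, 5.6]
width: 0.684
grip_force: 62.8
```

Call:
carry_out(series="0 0 0.01 0;0 0 0.02 0;0 0 0.03 0;0 0 0.03 0;0 0 0.03 0;0 0 0.02 0;0.005 -0.02 0 0;0.01 -0.03 0 -5;0.016 -0.035 0 -7;0.02 -0.035 0 -8;0.02 -0.035 0 -8;0.02 -0.035 0 -7;0.02 -0.035 0 -5;0.015 -0.025 0 -4.7;0.005 -0.016 0 0;0 0 0 0;0 0 0 0")

```text
time: 11.18
tool_pos: [0.6429, -0.1619, 0.1917]
tcp_rot: [-3.093, -0.545, 0.001]
wrist_force: [-0.5, -0.0, -0.9]
width: 0.684
grip_force: 64.5
```

Run:
```python
from h import *
im,d,c,T=look('top','g')
P=cloud(d,c,T);h=np.radians(20.);u=np.array([np.cos(h),np.sin(h)]);v=np.array([-u[1],u[0]])
t=bot.read_state()['tool_pos'];q=(P[...,:2]-t[:2]);a=q@u;b=q@v
for lo,hi in [(.05,.06),(.06,.07),(.07,.08),(.08,.09),(.09,.1)]:
    m=(a>lo)&(a<hi)&(abs(b)<.02)&(P[...,2]>.1)&(P[...,2]<.25);print(lo,m.sum(),np.median(P[...,2][m]) if m.any() else None)
im,d,c,T=look('wrist')
print(d[60:380:40,256])
cv2.imwrite('pics/g.png',im)
P=cloud(d,c,T);m=(P[...,2]>.1)&(P[...,2]<.23);q=P[...,:2]-t[:2];a=q@u;b=q@v
for lo in np.arange(-.03,.12,.01):
    k=m&(a>lo)&(a<lo+.01)&(abs(b)<.02);print(lo.round(2),k.sum(),np.median(P[...,2][k]).round(4) if k.any() else None)
```

```text
0.05 63 0.19497511086207087
0.06 65 0.19435871646927694
0.07 73 0.19469346341582328
0.08 68 0.19493845858373782
0.09 69 0.19422994099901114
[0.11584108 0.12045729 0.12410341 0.13021895 0.1352643  0.1416353
 0.36298448 0.07680081]
-0.03 345 0.1937
-0.02 764 0.1937
-0.01 1331 0.1938
0.0 1470 0.194
0.01 1529 0.194
0.02 1647 0.194
0.03 1741 0.1939
0.04 1874 0.1939
0.05 1973 0.1939
0.06 2145 0.1938
0.07 2279 0.1938
0.08 2474 0.1937
0.09 2645 0.1935
0.1 461 0.1932
0.11 0 None
```

Call:
carry_out(series="0 0 -0.03 0;0 0 -0.05 0;0 0 -0.05 0;0 0 -0.03 0;0 0 -0.012 0;0 0 -0.006 0;0 0 -0.002 0;0 0 0 0;0 0 0 0")

```text
time: 12.4
tool_pos: [0.6445, -0.1632, 0.0132]
tcp_rot: [3.093, 0.544, 0.003]
wrist_force: [0.8, -0.2, -0.3]
width: 0.682
grip_force: 64.6
```

Call:
carry_out(series="0 0 -0.002 0;0 0 -0.001 0;0 0 0 0;0 0 0 0")

```text
time: 12.9
tool_pos: [0.6438, -0.163, 0.0095]
tcp_rot: [3.094, 0.544, 0.0]
wrist_force: [-2.6, 0.6, 5.1]
width: 0.679
grip_force: 68.3
```

Call:
carry_out(series="0 0 0 0;0 0 0 0;0 0 0 0;0 0 0 0;0 0 0.03 0;0 0 0.05 0;-0.03 -0.01 0.06 0;-0.03 -0.01 0.06 0;0 0 0 0;0 0 0 0", jaw=1)

```text
time: 14.15
tool_pos: [0.5883, -0.1813, 0.1996]
tcp_rot: [3.094, 0.543, 0.001]
wrist_force: [0.1, -0.2, -0.2]
width: 1.001
grip_force: 0.0
```

Run:
```python
from h import *
im,d,c,T=look('wrist')
yaw=np.radians(20)
cv2.imwrite('pics/h.png',np.vstack([ortho(im,c,T,(.68,-.15),yaw,.006,.13,.05),ortho(im,c,T,(.508,-.211),yaw,.022,.13,.05)]))
P=cloud(d,c,T);q=P[...,:2]-np.array([.68,-.15]);m=(abs(q[...,0])<.09)&(abs(q[...,1])<.06)&(im.min(2)>225)
W=P[m];W=W[(W[:,2]>-.01)&(W[:,2]<.03)];A=np.c_[W[:,:2],np.ones(len(W))];print(len(W),np.median(W[:,2]),np.linalg.lstsq(A,W[:,2],rcond=None)[0],cv2.minAreaRect(W[:,:2].astype(np.float32)))
print(bot.read_state()['tool_pos'],bot.read_state()['time'])
```

```text
6683 0.0053785327172420905 [ 0.00080353 -0.00130732  0.00462877] ((0.6789230108261108, -0.15158478915691376), (0.128488227725029, 0.059176988899707794), 20.213266372680664)
[ 0.5877533  -0.18093059  0.19818261] 14.2
```

View pics/h.png

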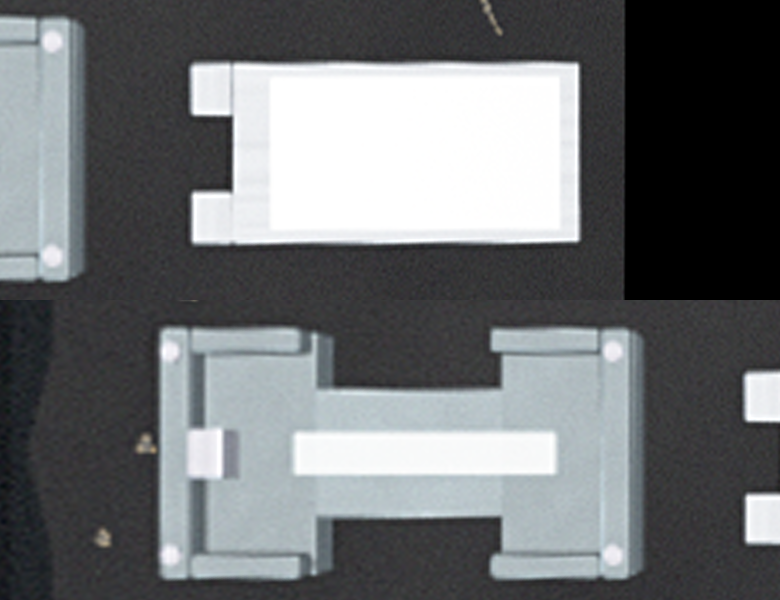

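Call:
carry_out(series="0.03 0.01 0 0;0.03 0.01 0 0;0.031 0.01 -0.02 0;0 0 -0.05 0;0 0 -0.05 0;0 0 -0.028 0;0 0 0 0;0 0 0 0;0 0 0 0")

```text
time: 15.32
tool_pos: [0.6809, -0.1516, 0.0535]
tcp_rot: [3.093, 0.544, 0.005]
wrist_force: [0.9, -0.3, 1.0]
width: 0.997
grip_force: 0.0
```

Call:
carry_out(series="-0.0015 0 -0.025 0;0 0 -0.0125 0;0 0 -0.004 0;0 0 0 0;0 0 0 0;0 0 0 0")

```text
time: 16.08
tool_pos: [0.6785, -0.1515, 0.0108]
tcp_rot: [3.094, 0.544, 0.002]
wrist_force: [0.1, -0.2, -0.6]
width: 1.001
grip_force: 0.0
```

Call:
carry_out(series="0 0 0 0;0 0 0 0;0 0 0 0;0 0 0 0;0 0 0 0;0 0 0 0;0 0 0 0", jaw=-1, grip_force=60)

```text
time: 16.95
tool_pos: [0.6786, -0.1515, 0.0109]
tcp_rot: [3.093, 0.544, 0.002]
wrist_force: [-0.2, -0.5, 5.0]
width: 0.674
grip_force: 64.8
```

Call:
carry_out(series="0 0 0.01 0;0 0 0.03 0;0 0 0.04 0;0 0 0.02 0;-0.02 -0.007 0 0;-0.03 -0.0105 0 0;-0.035 -0.0125 0 0;-0.035 -0.0125 0 0;-0.03 -0.0105 0 0;-0.015 -0.0055 0 0;-0.004 -0.001 0 0;0 0 0 0;0 0 0 0;0 0 0 0")

```text
time: 18.7
tool_pos: [0.5096, -0.2106, 0.11]
tcp_rot: [3.094, 0.545, 0.001]
wrist_force: [-0.2, -1.2, -0.4]
width: 0.675
grip_force: 64.5
```

Run:
```python
from h import *
s=bot.read_state();t=s['tool_pos'];print(t,s['tcp_rot'])
im,d,c,T=look('wrist')
P=cloud(d,c,T);m=(P[...,2]>t[2]-.03)&(P[...,2]<t[2]+.01)&(im.min(2)>150);q=P[...,:2]-t[:2];m&=(np.hypot(q[...,0],q[...,1])<.085)
W=P[m];A=np.c_[W[:,:2]-t[:2],np.ones(len(W))];print(len(W),np.linalg.lstsq(A,W[:,2],rcond=None)[0],cv2.minAreaRect(W[:,:2].astype(np.float32)))
a,z=20.1,np.median(W[:,2])
o1=ortho(im,c,T,t[:2],np.radians(20),z,.13,.05)
im,d,c,T=look('top')
o2=ortho(im,c,T,t[:2],np.radians(20),.022,.13,.05)
cv2.imwrite('pics/i.png',np.vstack([o1,o2]))
```

```text
[ 0.50961598 -0.21061204  0.11004543] [3.09383145e+00 5.45037888e-01 5.47716009e-04]
22756 [ 0.0009712  -0.00047857  0.10433663] ((0.5175424814224243, -0.2089039832353592), (0.11491034924983978, 0.05975702404975891), 20.113183975219727)
```

View pics/i.png

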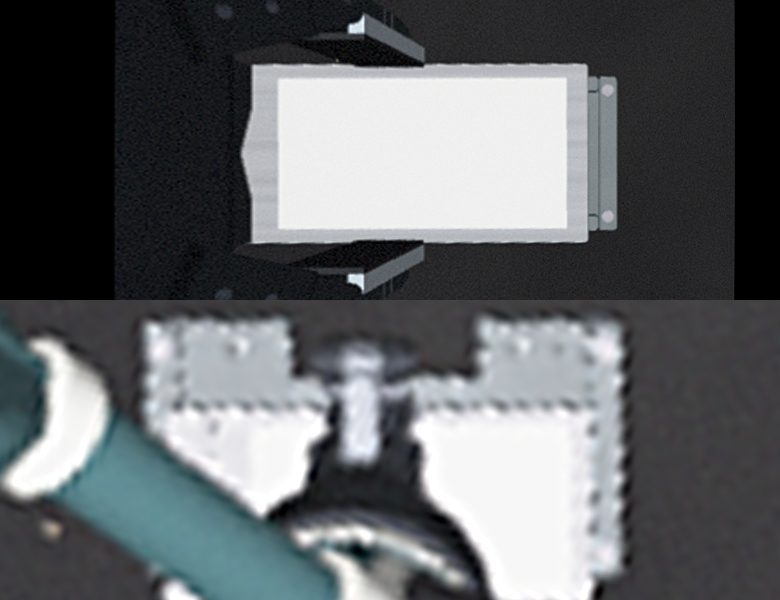

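Call:
carry_out(series="-0.001 -0.001 -0.02 0;0 0 -0.03 0;0 0 -0.02 0;0 0 -0.004 0;0 0 -0.003 0;0 0 -0.003 0;0 0 -0.002 0;0 0 0 0;0 0 0 0")

```text
time: 19.92
tool_pos: [0.508, -0.2119, 0.0283]
tcp_rot: [3.094, 0.544, 0.001]
wrist_force: [0.8, 0.5, -1.8]
width: 0.676
grip_force: 64.5
```

Call:
carry_out(series="0 0 -0.002 0;0 0 -0.001 0;0 0 -0.001 0;0 0 0 0;0 0 0 0")

```text
time: 20.55
tool_pos: [0.5079, -0.2118, 0.024]
tcp_rot: [3.094, 0.544, 0.0]
wrist_force: [-0.1, 0.9, -1.0]
width: 0.668
grip_force: 64.5
```

Nearly home, with no side load; release and rise.

Call:
carry_out(series="0 0 0 0;0 0 0 0;0 0 0 0;0 0 0 0;0 0 0.03 0;0 0 0.05 0;0 0 0.06 0;-0.01 -0.005 0.06 0;0 0 0 0;0 0 0 0", jaw=1)

```text
time: 21.8
tool_pos: [0.4977, -0.2168, 0.2241]
tcp_rot: [3.094, 0.544, 0.001]
wrist_force: [-0.2, -0.2, -0.7]
width: 0.997
grip_force: 0.0
```

Run:
```python
from h import *
im,d,c,T=look('wrist')
o=ortho(im,c,T,(.5085,-.2115),np.radians(20),.018,.1,.05)
cv2.imwrite('pics/j.png',o)
P=cloud(d,c,T);q=P[...,:2]-np.array([.5085,-.2115]);u=np.array([.9397,.342]);v=np.array([-.342,.9397])
m=(abs(q@u)<.045)&(abs(q@v)<.024);W=P[m];A=np.c_[W[:,:2]-[.5085,-.2115],np.ones(len(W))];print(len(W),np.linalg.lstsq(A,W[:,2],rcond=None)[0],bot.read_state()['tool_pos'])
```

```text
14782 [0.2275583  0.09217456 0.24118871] [ 0.49701974 -0.21638153  0.22269876]
```

View pics/j.png

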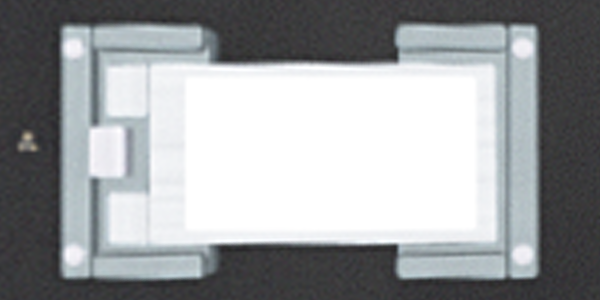

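```bash
python3 -c "
from h import *
im,d,c,T=look('wrist');P=cloud(d,c,T);q=P[...,:2]-np.array([.5085,-.2115]);u=np.array([.9397,.342]);v=np.array([-.342,.9397])
for a in (-.04,0,.045):
  for b in (-.02,.02):
    m=(abs(q@u-a)<.006)&(abs(q@v-b)<.006)&(P[...,2]<.05);print(a,b,np.median(P[...,2][m]))
print(bot.finish_job())"
```

```text
-0.04 -0.02 0.01721135980662672
-0.04 0.02 0.01727529845639847
0 -0.02 0.017428357344410422
0 0.02 0.017395791642120156
0.045 -0.02 0.01746288236798965
0.045 0.02 0.017518312008183046
the job is handed in; nothing more can be done
None
```

The plate is released and flat in the scanner nest with its notch over the key. Its top measured about 17 mm above the bench everywhere, where fully home is 18 mm. I handed the job in about 22 s into the 72 s limit; no verdict came back, and I did not re-measure the four bystanders.

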